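Transfer a row of pipe fittings to the tray in order

ROBOT

A 7-joint arm with a two-finger parallel gripper is mounted at the origin on the work surface. World frame = base frame: x ahead of the robot, y to its left, z up, the work surface at z = 0. Lengths are in m, angles in rad, forces in N, time in s.
With the tool pointing down it reaches from about 0.425 to 0.925 m from the base axis. Payload 6.8 kg.
Tool frame: the origin (TCP) lies on the mounting face of the last link; the fingertips stand 173 mm ahead of it and the grasp point (between the pads) lies 155 mm ahead of it (grip_point_offset is the distance from the TCP to the grasp point, in m); x points along the fingers, z is the direction in which the jaws open and shut, and the axes are right-handed (so a half turn about x gives the same grasp; the last joint's range is limited). The gripper opens to 85 mm and grips with 20 to 120 N. Pads are 22 mm wide; open, the fingers measure 114 mm over their backs; the gripper's body (76 mm by 85 mm) begins 54 mm behind the grasp point. The pads swing forward as they close: fully open they stand 13 mm farther back than shut.
Start: joints at [-1.355, 0.477, 0.022, 1.555, -0.011, 1.109, -0.083], TCP at [0.215, 0.64, 0.405] pointing down, gripper open.
Joint ranges: [-2.96, 2.96], [-0.34, 2.1], [-1.41, 1.46], [0.24, 2.44], [-1.37, 4.51], [0.17, 1.92], [-2.96, 2.96]. Speed limits (rad/s): [2.39, 2.39, 3.14, 3.14, 3.14, 3.14, 3.14].

INTERFACE

Orientations are given as a rotation vector (axis times angle).
In Python, from bench import * gives the robot as it stands. The module is installed in compiled form; this text tells all that it offers.
- The arm moves only by the tool servo_tool, never from a script. Its argument "motion" is a list of rows, each a list of 5 numbers: the shift along the tool's x, y, z in m, then the turn about the tool's x in degrees, then the gripper command: -1 is fully open, 1 is shut, values between are in proportion. In form: [[dx, dy, dz, turn, fingers], ...]. A call has 1 to 8 rows; each row is the pose to reach, as a shift and turn from the pose measured when the call began, along the tool's axes at that moment; what a row does not reach only later rows make up. A row lasts 1/10 s, in which the tool goes at most 50 mm and 8.59 degrees, less where a joint would pass 70% of its speed; a pose out of reach is approached as far as the arm can. A call with a gripper value outside its range is refused whole. The fingers move at their own pace and stop on an object; "force" is the grip in N (left out, the last holds). Time passes only in rows, so rows that repeat a pose let the fingers close. It gives the time, the measured TCP pose, the force and the opening at its end, in the units of the state.
- get_obs(): the state, without advancing time (a new reading comes with each control period).
- grab_frame(name): name is "side" or "top" or "wrist"; returns the picture (400x640x3 uint8, red, green, blue); there is no depth.
- camera_params(name): a dict with "mtx" (3x3 intrinsics, pixels), "world_to_cam" (4x4, takes a point from world to camera coordinates); the wrist camera has in their place "T_tool_cam" (4x4, takes a point from camera to tool coordinates, whose origin is the TCP and whose axes are the tool frame's). Camera axes: x right, y down, z forward; pixel columns grow to the right and rows downward; lengths in m; the calibration is good to about 2 mm. A picture is of the moment at which its call begins: read the wrist's pose just before it. camera_params takes no time and is no camera call.
- hand_in(): hands the job in, once; it reports no verdict.
The state is a dict: "clock": time; "joints": joint angles; "qvel": joint speeds; "tau": joint torques, N m; "tcp_pos": TCP position; "orientation": TCP orientation; "contact_force": force on the tool from outside, world axes, zero at the start; "moment": the same for the moment, N m; "grip_width": finger opening in m.
Only numpy, scipy, OpenCV 4.12 (cv2) and the standard library are available. Lean on these libraries where they do the work, as an engineer would, in place of code of your own. Each camera call takes 0.05 s, during which the arm holds its last target. There are 200 camera calls.

TASK

Move the four pipe fittings from their cups on the aluminium rail into the four pockets of the wooden tray, one upright in each pocket, in the same order counted from the red end blocks: the fitting nearest the rail's red end goes into the pocket nearest the tray's red end, and so on along the row. Do not knock any fitting over on the way.

Things in the scene. Friction and masses are not known exactly. Their poses are not given: they have to be found in the camera images.
- copper_mid (a point): Centre (half-way up) of the plain orange-pink copper pipe coupling, a smooth tube with a thin central ring. It stands upright, open mouth up, 32 mm in outer diameter, 70 mm tall, 90 g or so, so its foot is 35 mm below this point; z axis along it, up. It can be gripped round its middle from above, at any yaw.
- brass_mid (a point): Centre (half-way up) of the golden brass compression coupling with two hexagon nuts (38 mm over corners to look at). It stands upright, open mouth up, 36 mm in outer diameter, 70 mm tall, 220 g or so, so its foot is 35 mm below this point; z axis along it, up. It can be gripped round its middle from above, at any yaw.
- white_mid (a point): Centre (half-way up) of the white plastic push-fit coupling with a thicker collar at each end and a grey ring round its mouth. It stands upright, open mouth up, 38 mm in outer diameter, 70 mm tall, 70 g or so, so its foot is 35 mm below this point; z axis along it, up. It can be gripped round its middle from above, at any yaw.
- iron_mid (a point): Centre (half-way up) of the dark steel-grey threaded pipe nipple. It stands upright, open mouth up, 33 mm in outer diameter, 70 mm tall, 200 g or so, so its foot is 35 mm below this point; z axis along it, up. It can be gripped round its middle from above, at any yaw.
- cup_copper: The blue square cup that holds the copper fitting at the start, fixed on an aluminium rail (70 x 340 mm, row of 4 cups in any order, 70 mm apart, its middle within 35 mm of y = 0). 60 x 60 mm outside, 52 inside, floor 4 mm, height 12 mm. Origin: centre of its underside, 6 mm above the bench. x across the row; y along it, towards the rail's red end block (24 mm high, always on the robot's left, +y); grey block at the other end.
- cup_brass: The green square cup that holds the brass fitting at the start, fixed on an aluminium rail (70 x 340 mm, row of 4 cups in any order, 70 mm apart, its middle within 35 mm of y = 0). 60 x 60 mm outside, 52 inside, floor 4 mm, height 12 mm. Origin: centre of its underside, 6 mm above the bench. x across the row; y along it, towards the rail's red end block (24 mm high, always on the robot's left, +y); grey block at the other end.
- cup_white: The black square cup that holds the white fitting at the start, fixed on an aluminium rail (70 x 340 mm, row of 4 cups in any order, 70 mm apart, its middle within 35 mm of y = 0). 60 x 60 mm outside, 52 inside, floor 4 mm, height 12 mm. Origin: centre of its underside, 6 mm above the bench. x across the row; y along it, towards the rail's red end block (24 mm high, always on the robot's left, +y); grey block at the other end.
- cup_iron: The yellow square cup that holds the iron fitting at the start, fixed on an aluminium rail (70 x 340 mm, row of 4 cups in any order, 70 mm apart, its middle within 35 mm of y = 0). 60 x 60 mm outside, 52 inside, floor 4 mm, height 12 mm. Origin: centre of its underside, 6 mm above the bench. x across the row; y along it, towards the rail's red end block (24 mm high, always on the robot's left, +y); grey block at the other end.
- tray: Wooden board 70 x 340 x 6 mm, fixed on the bench, nearer to or farther from the robot than the rail, with 4 white pockets, 60 x 60 mm outside, 52 inside, floor 10 mm and rim 18 mm above the bench. Origin: centre of its underside; y along the row, x across. Pocket centres at x = 0, y = -105, -35, 35, 105 mm; a fitting standing there has its centre 45 mm above the bench.
- red_end: The tray's red end block, 40 x 26 x 24 mm (x, y, z), fixed on the tray's board at one end or the other, 155 mm from its middle along the row; a grey block is at the opposite end. Origin: centre of its underside.
There are look-alikes about, which are no part of the job. Leave any blue look-alike of the part that bears brass_mid alone.

How it is judged:
At the end, for the whole second after the job is handed in: Each fitting stands upright (0.1 rad), at rest, in its own tray pocket, within 12 mm of its centre across the row, 13 mm along it and 6 mm in height; its place counted from the tray's red end is that of its cup counted from the rail's red end (((world y of cup_copper between 0.07 and 0.2 m and horizontal distance between copper_mid and red_end between 0.037 and 0.063 m) or (world y of cup_copper between 0 and 0.07 m and horizontal distance between copper_mid and red_end between 0.107 and 0.133 m) or (world y of cup_copper between -0.07 and 0 m and horizontal distance between copper_mid and red_end between 0.177 and 0.203 m) or (world y of cup_copper between -0.2 and -0.07 m and horizontal distance between copper_mid and red_end between 0.247 and 0.273 m)) and x of copper_mid in the frame of tray between -0.012 and 0.012 m and z of copper_mid in the frame of tray between 0.039 and 0.051 m and angle between each of copper_mid, brass_mid, white_mid, iron_mid's own z axis and vertical below 0.1 rad and linear speed of each of copper, brass, white, iron below 0.02 m/s and ((world y of cup_brass between 0.07 and 0.2 m and horizontal distance between brass_mid and red_end between 0.037 and 0.063 m) or (world y of cup_brass between 0 and 0.07 m and horizontal distance between brass_mid and red_end between 0.107 and 0.133 m) or (world y of cup_brass between -0.07 and 0 m and horizontal distance between brass_mid and red_end between 0.177 and 0.203 m) or (world y of cup_brass between -0.2 and -0.07 m and horizontal distance between brass_mid and red_end between 0.247 and 0.273 m)) and x of brass_mid in the frame of tray between -0.012 and 0.012 m and z of brass_mid in the frame of tray between 0.039 and 0.051 m and ((world y of cup_white between 0.07 and 0.2 m and horizontal distance between white_mid and red_end between 0.037 and 0.063 m) or (world y of cup_white between 0 and 0.07 m and horizontal distance between white_mid and red_end between 0.107 and 0.133 m) or (world y of cup_white between -0.07 and 0 m and horizontal distance between white_mid and red_end between 0.177 and 0.203 m) or (world y of cup_white between -0.2 and -0.07 m and horizontal distance between white_mid and red_end between 0.247 and 0.273 m)) and x of white_mid in the frame of tray between -0.012 and 0.012 m and z of white_mid in the frame of tray between 0.039 and 0.051 m and ((world y of cup_iron between 0.07 and 0.2 m and horizontal distance between iron_mid and red_end between 0.037 and 0.063 m) or (world y of cup_iron between 0 and 0.07 m and horizontal distance between iron_mid and red_end between 0.107 and 0.133 m) or (world y of cup_iron between -0.07 and 0 m and horizontal distance between iron_mid and red_end between 0.177 and 0.203 m) or (world y of cup_iron between -0.2 and -0.07 m and horizontal distance between iron_mid and red_end between 0.247 and 0.273 m)) and x of iron_mid in the frame of tray between -0.012 and 0.012 m and z of iron_mid in the frame of tray between 0.039 and 0.051 m); the robot touches nothing.
It fails at once if a fitting is knocked over (tilted by more than 0.8 rad) (angle between any of copper_mid, brass_mid, white_mid, iron_mid's own z axis and vertical above 0.8 rad).
It also fails if it takes over 90 s, if anything falls off the work surface, if the arm or the gripper's body presses on something with over 40 N, if the wrist force passes 120 N, or if a joint passes its speed limit or range.

## Working session

There is one attempt and no reset: what is moved stays moved. The work goes in short steps, Python scripts to look and compute and a tool call to move; the robot and the scene stay as the last step left them, time stands still between calls to the robot, and variables do not carry over. Pictures are saved under pics/ and viewed, about 12 in all and at most 16, crops included, and the job is handed in when it is done.

Besides the shell and the picture viewer there is one more tool, called after "Emit:" by a JSON object that holds its "api" and its "payload", one argument or row to a line. servo_tool: Moves the arm, as the interface text tells. Its arguments: {"type":"object","properties":{"motion":{"type":"array","items":{"type":"array","items":{"type":"number"}}},"force":{"type":"number"}},"required":["motion"]}

```bash
mkdir -p pics
python3 - <<'E'
from bench import *
import cv2
o=get_obs();print(o)
for n in("top","side"):
    cv2.imwrite(f"pics/{n}0.png",grab_frame(n)[:,:,::-1]);p=camera_params(n);print(p)
print(camera_params("wrist"))
E
```

```text
{'clock': 0.0, 'joints': array([-1.35510378,  0.4777908 ,  0.02233685,  1.55646437, -0.01151692,
        1.10928779, -0.08310243]), 'qvel': array([-0.00054774, -0.00167588,  0.00152219,  0.00020248, -0.00135483,
        0.00049915,  0.00073213]), 'tau': array([ 2.47693833e-04, -5.96447468e+01,  1.60791434e+00, -2.81201237e+01,
        1.24399815e-02,  9.36288794e-03, -1.64868482e-05]), 'tcp_pos': array([0.21466022, 0.6396619 , 0.40372615]), 'orientation': array([-0.96862064,  1.34659734,  0.96670093]), 'contact_force': array([-0.39140882, -0.48545402,  0.08413428]), 'moment': array([ 0.02859241, -0.02985689, -0.05129337]), 'grip_width': 0.08543657810633128}
{'mtx': array([[483.44971176,   0.        , 310.96883931],
       [  0.        , 483.44971176, 203.29869508],
       [  0.        ,   0.        ,   1.        ]]), 'world_to_cam': array([[-0.00603673, -0.99992549, -0.01060991, -0.03429864],
       [-0.99627439,  0.0069268 , -0.08596134,  0.589201  ],
       [ 0.08602842,  0.01005145, -0.99624198,  0.7524096 ],
       [ 0.        ,  0.        ,  0.        ,  1.        ]])}
{'mtx': a
[... 234 characters left out ...]
    [-0.0326966 , -0.5353616 , -0.84398986,  0.06386275],
       [ 0.06833707,  0.8412677 , -0.53628229,  0.74021464],
       [ 0.        ,  0.        ,  0.        ,  1.        ]])}
{'mtx': array([[288.97071098,   0.        , 323.54358844],
       [  0.        , 288.97071098, 201.59420485],
       [  0.        ,   0.        ,   1.        ]]), 'T_tool_cam': array([[-9.10833948e-04, -3.12544922e-01,  9.49902543e-01,
         3.15662100e-02],
       [-3.62532527e-04, -9.49902772e-01, -3.12545345e-01,
         8.06116106e-02],
       [ 9.99999519e-01, -6.29047480e-04,  7.51895992e-04,
         1.37208996e-03],
       [ 0.00000000e+00,  0.00000000e+00,  0.00000000e+00,
         1.00000000e+00]])}
```

View pics/top0.png

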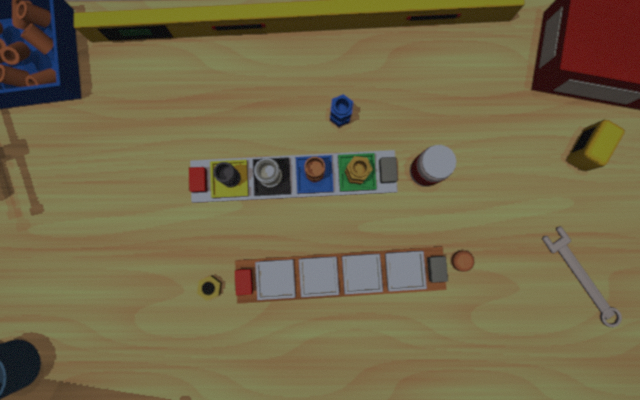

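View pics/side0.png

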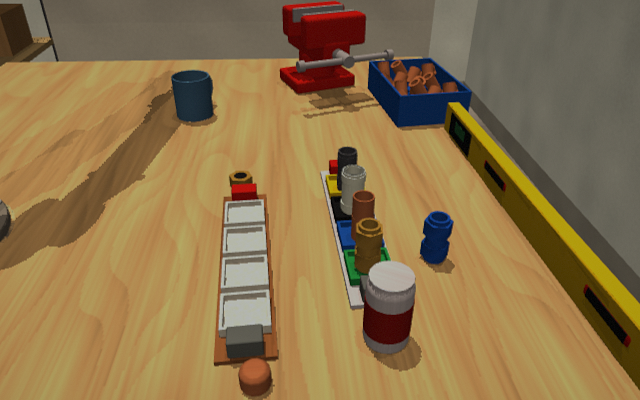

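Top view: the rail, from red (left, +y), holds iron, white, copper and brass. The tray is nearer the robot, also with its red end on the left (245,281). Next is an enlarged crop for accurate pixels.

Run:
```python
import cv2
i=cv2.imread("pics/top0.png")[135:310,180:450]
cv2.imwrite("pics/crop0.png",cv2.resize(i,None,fx=2.9,fy=2.9,interpolation=cv2.INTER_CUBIC))
```

```text
(no output)
```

View pics/crop0.png

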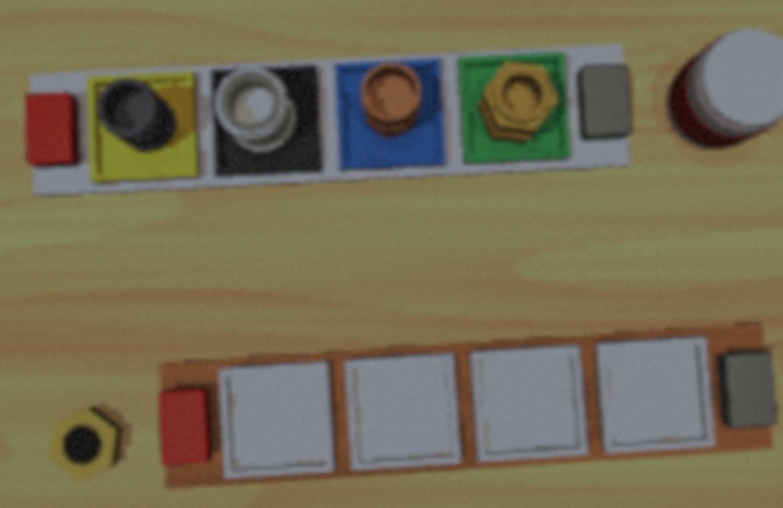

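Crop read (crop pixels): mouths at iron (124,103), white (252,100), copper (391,90), brass (525,88). Pocket rim centres at (277,419), (403,411), (529,402) and (655,395). Cup centres at (144,127), (267,121), (390,114) and (514,107).

```bash
cat > h.py <<'E'
from bench import *
import numpy as np, cv2
from scipy.spatial.transform import Rotation as R
def ray(name,uv,z,o=None):
    p=camera_params(name)
    if name=="wrist":
        T=np.eye(4);T[:3,:3]=R.from_rotvec(o["orientation"]).as_matrix();T[:3,3]=o["tcp_pos"];T=T@p["T_tool_cam"]
    else: T=np.linalg.inv(p["world_to_cam"])
    d=T[:3,:3]@np.linalg.solve(p["mtx"],[*uv,1]);c=T[:3,3]
    return c+d*(z-c[2])/d[2]
def rel(target,yaw_to=None):
    """shift in tool axes from present TCP to target TCP position"""
    o=get_obs();M=R.from_rotvec(o["orientation"]).as_matrix()
    return M.T@(np.array(target)-o["tcp_pos"])
E
python3 - <<'E'
from h import *
np.set_printoptions(precision=4,suppress=True)
c=lambda l,z,n:[print(n,ray("top",(180+(u+.5)/2.9-.5,135+(v+.5)/2.9-.5),z)) for u,v in l]
c([(124,103),(252,100),(391,90),(525,88)],.08,"fit")
c([(144,127),(267,121),(390.5,114),(514.5,107)],.018,"cup")
c([(277,419),(403.5,411),(529.5,402.5),(655,395)],.018,"pocket")
c([(82,444)],.04,"blk");
print(R.from_rotvec(get_obs()["orientation"]).as_matrix())
E
```

```text
fit [0.6352 0.0944 0.08  ]
fit [0.6363 0.0278 0.08  ]
fit [ 0.641  -0.0443  0.08  ]
fit [ 0.6415 -0.1138  0.08  ]
cup [0.6312 0.0951 0.018 ]
cup [0.6341 0.0257 0.018 ]
cup [ 0.6376 -0.0438  0.018 ]
cup [ 0.641  -0.1136  0.018 ]
pocket [0.4679 0.02   0.018 ]
pocket [ 0.4719 -0.0499  0.018 ]
pocket [ 0.4762 -0.1195  0.018 ]
pocket [ 0.48   -0.1888  0.018 ]
blk [0.4567 0.123  0.04  ]
[[-0.0004 -0.948   0.3182]
 [-0.0017  0.3182  0.948 ]
 [-1.     -0.0001 -0.0017]]
```

Emit:
{"api": "servo_tool", "payload": {
  "motion": [
    [0.001,-0.036,-0.024,4.2,-1],
    [0.003,-0.072,-0.048,8.5,-1],
    [0.004,-0.107,-0.072,12.7,-1],
    [0.006,-0.143,-0.096,17,-1],
    [0.007,-0.179,-0.119,21.2,-1],
    [0.009,-0.215,-0.143,25.5,-1],
    [0.01,-0.25,-0.167,29.7,-1],
    [0.012,-0.286,-0.191,34,-1]
  ]
}}

```text
clock: 0.9
tcp_pos: [0.4257, 0.366, 0.392]
orientation: [-0.511, 1.511, 0.508]
contact_force: [0.7, 0.1, 0.4]
grip_width: 0.0855
```

Run:
```python
from h import *
print(rel([.636,.095,.38]).round(4));M=R.from_rotvec(get_obs()["orientation"]).as_matrix();print(np.degrees(np.arctan2(M[1,2],M[0,2])))
```

```text
[ 0.0123 -0.3431  0.0032]
37.287588012360345
```

Emit:
{"api": "servo_tool", "payload": {
  "motion": [
    [0.002,-0.045,0,4.3,-1],
    [0.003,-0.09,0.001,8.6,-1],
    [0.005,-0.135,0.001,12.9,-1],
    [0.006,-0.18,0.002,17.2,-1],
    [0.008,-0.225,0.002,21.5,-1],
    [0.009,-0.27,0.002,25.8,-1],
    [0.011,-0.31,0.003,30.1,-1],
    [0.012,-0.343,0.003,34.5,-1]
  ]
}}

```text
clock: 1.7
tcp_pos: [0.6368, 0.0925, 0.3799]
orientation: [-0.036, 1.572, 0.033]
contact_force: [1.5, 0.0, 0.5]
grip_width: 0.0853
```

Emit:
{"api": "servo_tool", "payload": {
  "motion": [
    [0,0,0,0,-1],
    [0,0,0,0,-1]
  ]
}}

```text
clock: 1.9
tcp_pos: [0.6369, 0.0915, 0.3792]
orientation: [-0.036, 1.573, 0.031]
contact_force: [-0.4, 0.9, 0.3]
grip_width: 0.0857
```

```bash
cat > w.py <<'E'
from h import *
import sys,json
o=get_obs();f=grab_frame("wrist")[:,:,::-1];n=sys.argv[1]
cv2.imwrite(f"pics/{n}.png",f);json.dump({k:list(o[k]) for k in("tcp_pos","orientation")},open(f"pics/{n}.json","w"))
M=R.from_rotvec(o["orientation"]).as_matrix();print(o["tcp_pos"],np.degrees(np.arctan2(M[1,2],M[0,2])),M[:,0].round(4))
E
python3 w.py w1
```

```text
[0.63687294 0.09151822 0.37922719] 2.42558791593102 [-0.0022 -0.0032 -1.    ]
```

View pics/w1.png

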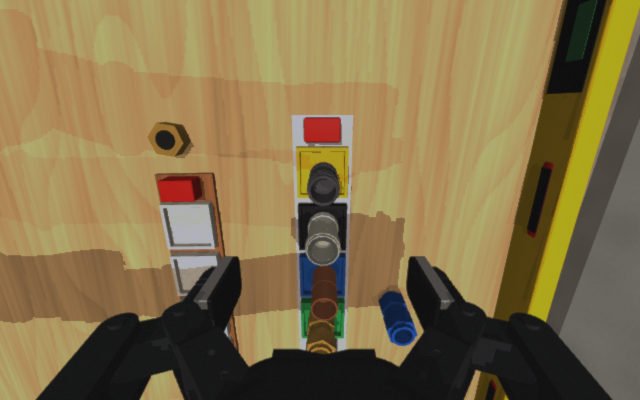

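Wrist view: iron mouth (324,190), white mouth (323,252), copper mouth (324,308), first pocket (190,225), all in line with the jaws.

Run:
```python
from h import *
import json
o=json.load(open("pics/w1.json"))
for uv,z in [((324,190),.08),((323,252),.08),((324,308),.08),((190,225),.018),((323,173),.018)]: print(ray("wrist",uv,z,o).round(4))
o=get_obs()
# grasp-point offset due to tilt
M=R.from_rotvec(o["orientation"]).as_matrix()
print(rel(np.array([.635,.0945,.047])-.155*M[:,0]).round(4))
```

```text
[0.6366 0.0962 0.08  ]
[0.6384 0.0295 0.08  ]
[ 0.6424 -0.04    0.08  ]
[0.4738 0.0263 0.018 ]
[0.6353 0.0988 0.018 ]
[ 0.1773  0.0022 -0.0006]
```

Emit:
{"api": "servo_tool", "payload": {
  "motion": [
    [0.035,0.003,0,0,-1],
    [0.07,0.003,0,0,-1],
    [0.105,0.003,0,0,-1],
    [0.13,0.003,0,0,-1],
    [0.15,0.003,0,0,-1],
    [0.165,0.003,0,0,-1],
    [0.175,0.003,0,0,-1],
    [0.177,0.003,0,0,-1]
  ]
}}

```text
clock: 2.75
tcp_pos: [0.6354, 0.0964, 0.2015]
orientation: [-0.038, 1.574, 0.035]
contact_force: [1.0, -0.1, 1.2]
grip_width: 0.0857
```

Emit:
{"api": "servo_tool", "payload": {
  "motion": [
    [0,0,0,0,0],
    [0,0,0,0,0.3],
    [0,0,0,0,1],
    [0,0,0,0,1],
    [0,0,0,0,1],
    [0,0,0,0,1],
    [0,0,0,0,1],
    [0,0,0,0,1]
  ],
  "force": 35
}}

```text
clock: 3.55
tcp_pos: [0.6358, 0.0964, 0.2023]
orientation: [-0.037, 1.573, 0.035]
contact_force: [0.1, 0.8, 6.5]
grip_width: 0.0322
```

```bash
python3 w.py w2
```

```text
[0.63582674 0.0964174  0.20233501] 2.6312067177146696 [-0.0025 -0.0017 -1.    ]
```

View pics/w2.png

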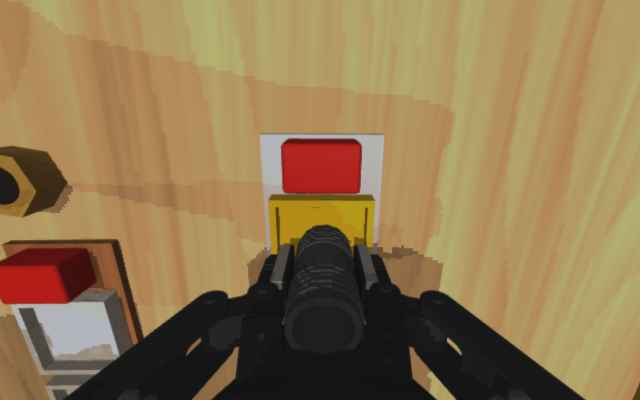

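Iron is gripped at 32 mm. I lift, then hover over the far part of the tray to view the pockets from close.

Emit:
{"api": "servo_tool", "payload": {
  "motion": [
    [-0.015,0,0,0,1],
    [-0.04,0,0,0,1],
    [-0.08,0,0,0,1],
    [-0.12,0,0,0,1],
    [-0.15,-0.02,-0.01,0,1],
    [-0.15,-0.05,-0.04,0,1],
    [-0.15,-0.08,-0.075,0,1],
    [-0.15,-0.11,-0.11,0,1]
  ]
}}

```text
clock: 4.4
tcp_pos: [0.5297, -0.0195, 0.3534]
orientation: [-0.037, 1.573, 0.035]
contact_force: [-0.2, -1.2, -3.3]
grip_width: 0.032
```

Emit:
{"api": "servo_tool", "payload": {
  "motion": [
    [0,-0.035,-0.015,0,1],
    [0,-0.07,-0.03,0,1],
    [0,-0.1,-0.045,0,1],
    [0,-0.12,-0.055,0,1],
    [0,-0.12,-0.055,0,1],
    [0,-0.12,-0.055,0,1]
  ]
}}

```text
clock: 5.0
tcp_pos: [0.4799, -0.1422, 0.3541]
orientation: [-0.036, 1.572, 0.034]
contact_force: [0.1, -0.4, -3.3]
grip_width: 0.032
```

```bash
python3 w.py w3;python3 - <<'E'
from h import *
import json
o=json.load(open("pics/w2.json"));print(ray("wrist",(323,322),.08,o))
E
```

```text
[ 0.47994681 -0.14224414  0.35410066] 2.5461772501865196 [-0.0019 -0.001  -1.    ]
[0.63538323 0.09959651 0.08      ]
```

View pics/w3.png

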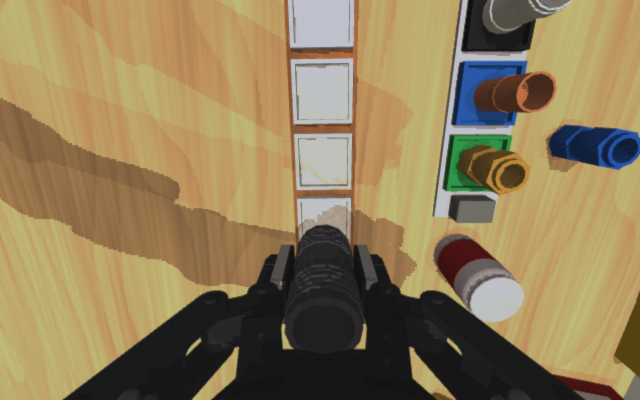

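Wrist view shows pockets 2 (322,91) and 3 (323,162), the red-side edge at top, and the held fitting straight in the jaws.

Run:
```python
from h import *
import json
o=json.load(open("pics/w3.json"))
for uv,z in [((322,91.5),.018),((323.5,162.5),.018),((321.5,48),.018),((517,92),.08),((509,175),.08)]: print(ray("wrist",uv,z,o).round(4))
```

```text
[ 0.4738 -0.0468  0.018 ]
[ 0.4784 -0.1172  0.018 ]
[ 0.4717 -0.0084  0.018 ]
[ 0.6272 -0.0432  0.08  ]
[ 0.6372 -0.1094  0.08  ]
```

Emit:
{"api": "servo_tool", "payload": {
  "motion": [
    [0,0.03,-0.001,0,1],
    [0,0.065,-0.002,0,1],
    [0,0.1,-0.003,0,1],
    [0,0.13,-0.003,0,1],
    [0,0.15,-0.003,0,1],
    [0,0.16,-0.003,0,1],
    [0,0.1635,-0.003,0,1],
    [0.02,0.1635,-0.003,0,1]
  ]
}}

```text
clock: 5.85
tcp_pos: [0.4711, 0.022, 0.3355]
orientation: [-0.037, 1.567, 0.037]
contact_force: [-0.1, 0.6, -2.9]
grip_width: 0.0322
```

```bash
python3 -c "
from h import *
print(rel([.4695,.021,.2035]).round(4))"
```

```text
[ 0.132  -0.0009 -0.002 ]
```

Emit:
{"api": "servo_tool", "payload": {
  "motion": [
    [0.03,-0.001,-0.002,0,1],
    [0.065,-0.001,-0.002,0,1],
    [0.095,-0.001,-0.002,0,1],
    [0.115,-0.001,-0.002,0,1],
    [0.125,-0.001,-0.002,0,1],
    [0.13,-0.001,-0.002,0,1],
    [0.132,-0.001,-0.002,0,1],
    [0.132,-0.001,-0.002,0,1]
  ]
}}

```text
clock: 6.65
tcp_pos: [0.47, 0.0208, 0.2041]
orientation: [-0.036, 1.566, 0.037]
contact_force: [-0.0, -0.3, -2.6]
grip_width: 0.0319
```

```bash
python3 w.py w4
```

```text
[0.47003086 0.02081346 0.20413516] 2.6830287930576646 [ 4.3e-03  6.0e-04 -1.0e+00]
```

View pics/w4.png

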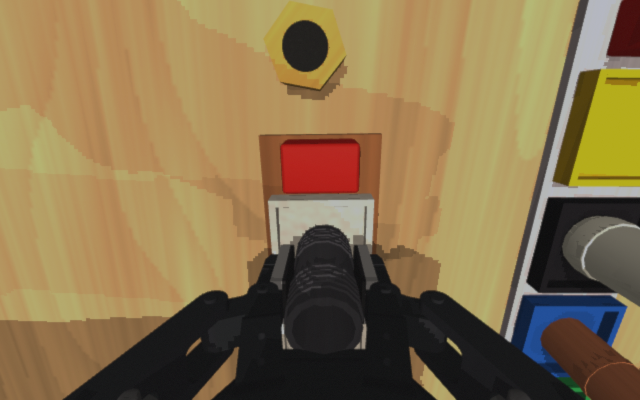

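The view matches the pick view (pocket rim and red block in the same pixels), so it is well placed. I lower 2 mm and release.

Emit:
{"api": "servo_tool", "payload": {
  "motion": [
    [0.0015,0,0,0,1],
    [0.0015,0,0,0,1],
    [0.0015,0,0,0,0.3],
    [0.0015,0,0,0,0],
    [0.0015,0,0,0,-0.5],
    [0.0015,0,0,0,-1],
    [0.0015,0,0,0,-1],
    [0.0015,0,0,0,-1]
  ]
}}

```text
clock: 7.5
tcp_pos: [0.4701, 0.0209, 0.2028]
orientation: [-0.036, 1.566, 0.037]
contact_force: [-0.0, -0.2, 0.6]
grip_width: 0.0852
```

Emit:
{"api": "servo_tool", "payload": {
  "motion": [
    [-0.02,0,0,0,-1],
    [-0.05,0,0,0,-1],
    [-0.09,0,0,0,-1],
    [-0.13,0,0,0,-1],
    [-0.155,-0.005,0.03,0,-1],
    [-0.155,-0.01,0.07,0,-1],
    [-0.155,-0.012,0.11,0,-1],
    [-0.155,-0.012,0.15,0,-1]
  ]
}}

```text
clock: 8.3
tcp_pos: [0.6211, 0.0156, 0.3588]
orientation: [-0.036, 1.565, 0.037]
contact_force: [-0.3, 0.0, 1.4]
grip_width: 0.0858
```

```bash
python3 -c "
from h import *
print(rel([.637,.0285,.35]).round(4));print(get_obs()['tcp_pos'])"
```

```text
[0.0089 0.0122 0.0164]
[0.62109498 0.01557147 0.35881702]
```

Emit:
{"api": "servo_tool", "payload": {
  "motion": [
    [0.01,0.01,0.012,0,-1],
    [0.03,0.013,0.016,0,-1],
    [0.065,0.013,0.016,0,-1],
    [0.1,0.013,0.016,0,-1],
    [0.13,0.013,0.016,0,-1],
    [0.147,0.013,0.016,0,-1],
    [0.156,0.013,0.016,0,-1],
    [0.156,0.013,0.016,0,-1]
  ]
}}

```text
clock: 9.1
tcp_pos: [0.6372, 0.0294, 0.2024]
orientation: [-0.036, 1.566, 0.037]
contact_force: [0.3, 1.0, 0.7]
grip_width: 0.0855
```

Emit:
{"api": "servo_tool", "payload": {
  "motion": [
    [0,0,0,0,0],
    [0,0,0,0,0.3],
    [0,0,0,0,1],
    [0,0,0,0,1],
    [0,0,0,0,1],
    [0,0,0,0,1],
    [0,0,0,0,1],
    [0,0,0,0,1]
  ]
}}

```text
clock: 9.9
tcp_pos: [0.6376, 0.0295, 0.2035]
orientation: [-0.036, 1.565, 0.038]
contact_force: [-1.5, 1.2, 6.9]
grip_width: 0.037
```

```bash
python3 w.py w5
```

```text
[0.63757096 0.02945605 0.2035179 ] 2.675810667413881 [ 0.0054  0.0013 -1.    ]
```

View pics/w5.png

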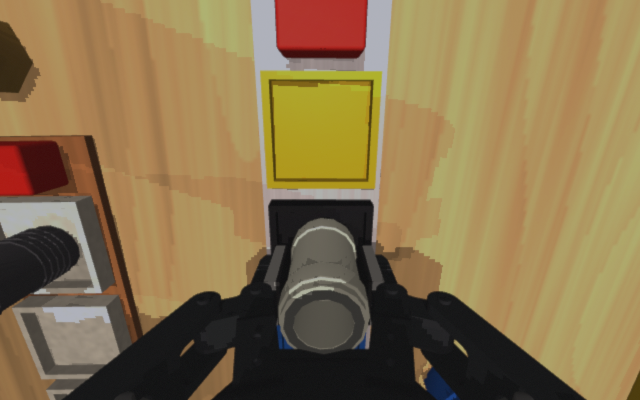

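Emit:
{"api": "servo_tool", "payload": {
  "motion": [
    [-0.015,0,0,0,1],
    [-0.045,0,0,0,1],
    [-0.085,0,0,0,1],
    [-0.12,0,-0.005,0,1],
    [-0.13,-0.015,-0.03,0,1],
    [-0.13,-0.03,-0.065,0,1],
    [-0.13,-0.045,-0.1,0,1],
    [-0.13,-0.06,-0.135,0,1]
  ]
}}

```text
clock: 10.75
tcp_pos: [0.5034, -0.0377, 0.3336]
orientation: [-0.035, 1.564, 0.038]
contact_force: [-0.1, -0.4, 0.6]
grip_width: 0.0369
```

```bash
python3 -c "
from h import *
print(rel([.474,-.049,.2045]).round(4));print(get_obs()['grip_width'])"
```

```text
[ 0.1289 -0.0101 -0.0307]
0.036878682597401014
```

Emit:
{"api": "servo_tool", "payload": {
  "motion": [
    [0,-0.006,-0.02,0,1],
    [0.005,-0.01,-0.03,0,1],
    [0.03,-0.01,-0.0305,0,1],
    [0.065,-0.01,-0.0305,0,1],
    [0.095,-0.01,-0.0305,0,1],
    [0.115,-0.01,-0.0305,0,1],
    [0.125,-0.01,-0.0305,0,1],
    [0.129,-0.01,-0.0305,0,1]
  ]
}}

```text
clock: 11.55
tcp_pos: [0.4746, -0.0487, 0.2038]
orientation: [-0.036, 1.565, 0.038]
contact_force: [0.4, 0.3, -0.1]
grip_width: 0.0374
```

```bash
python3 w.py w6
```

```text
[ 0.4746158  -0.04873518  0.20377257] 2.6875887852900395 [ 0.0058  0.0017 -1.    ]
```

View pics/w6.png

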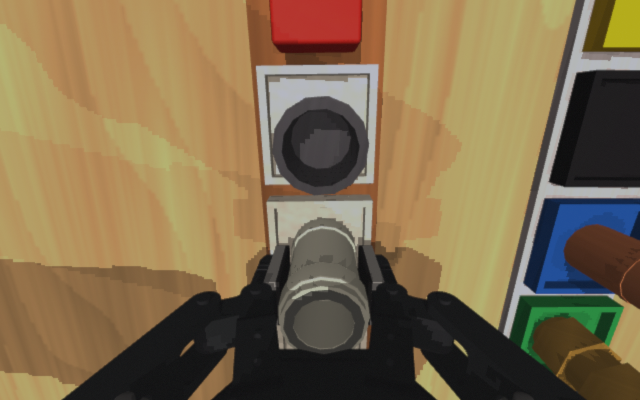

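Emit:
{"api": "servo_tool", "payload": {
  "motion": [
    [0.001,0,0,0,1],
    [0.001,0,0,0,0.3],
    [0.001,0,0,0,0],
    [0.001,0,0,0,-0.5],
    [0.001,0,0,0,-1],
    [0.001,0,0,0,-1],
    [0.001,0,0,0,-1]
  ]
}}

```text
clock: 12.3
tcp_pos: [0.4746, -0.0488, 0.203]
orientation: [-0.036, 1.564, 0.038]
contact_force: [-0.5, -0.1, 0.2]
grip_width: 0.0852
```

Emit:
{"api": "servo_tool", "payload": {
  "motion": [
    [-0.02,0,0,0,-1],
    [-0.05,0,0,0,-1],
    [-0.09,0,0,0,-1],
    [-0.125,0,0.01,0,-1],
    [-0.14,-0.001,0.04,0,-1],
    [-0.14,-0.002,0.08,0,-1],
    [-0.14,-0.002,0.12,0,-1],
    [-0.14,-0.002,0.155,0,-1]
  ]
}}

```text
clock: 13.1
tcp_pos: [0.6304, -0.0434, 0.3442]
orientation: [-0.036, 1.563, 0.039]
contact_force: [-0.3, -0.1, -0.2]
grip_width: 0.0851
```

```bash
python3 -c "
from h import *
print(rel([.641,-.0425,.2025]).round(4));print(get_obs()['tcp_pos'])"
```

```text
[1.417e-01 1.000e-04 9.600e-03]
[ 0.63037197 -0.04336668  0.34416137]
```

Emit:
{"api": "servo_tool", "payload": {
  "motion": [
    [0.005,0,0.007,0,-1],
    [0.02,0,0.01,0,-1],
    [0.055,0,0.01,0,-1],
    [0.09,0,0.01,0,-1],
    [0.117,0,0.01,0,-1],
    [0.133,0,0.01,0,-1],
    [0.141,0,0.01,0,-1],
    [0.142,0,0.01,0,-1]
  ]
}}

```text
clock: 13.9
tcp_pos: [0.6407, -0.0428, 0.2016]
orientation: [-0.036, 1.565, 0.038]
contact_force: [0.1, -0.1, 0.2]
grip_width: 0.0858
```

Emit:
{"api": "servo_tool", "payload": {
  "motion": [
    [0,0,0,0,0],
    [0,0,0,0,0.3],
    [0,0,0,0,1],
    [0,0,0,0,1],
    [0,0,0,0,1],
    [0,0,0,0,1],
    [0,0,0,0,1],
    [0,0,0,0,1]
  ]
}}

```text
clock: 14.7
tcp_pos: [0.6411, -0.0428, 0.2025]
orientation: [-0.035, 1.564, 0.039]
contact_force: [-1.5, -0.9, 6.5]
grip_width: 0.0314
```

```bash
python3 w.py w7
```

```text
[ 0.64107905 -0.04281861  0.20252789] 2.6974205024511986 [ 0.0067  0.0022 -1.    ]
```

View pics/w7.png

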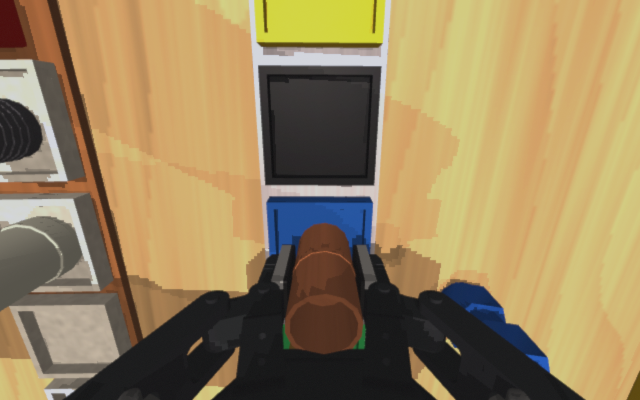

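Copper is held, and iron and white stand upright in pockets 1 and 2. Next, pocket 3.

Emit:
{"api": "servo_tool", "payload": {
  "motion": [
    [-0.015,0,0,0,1],
    [-0.045,0,0,0,1],
    [-0.085,0,0,0,1],
    [-0.12,0,-0.005,0,1],
    [-0.13,-0.015,-0.03,0,1],
    [-0.13,-0.03,-0.065,0,1],
    [-0.13,-0.045,-0.1,0,1],
    [-0.13,-0.06,-0.135,0,1]
  ]
}}

```text
clock: 15.55
tcp_pos: [0.5067, -0.1101, 0.3323]
orientation: [-0.035, 1.563, 0.039]
contact_force: [-0.6, -0.3, -1.2]
grip_width: 0.0314
```

```bash
python3 -c "
from h import *
print(rel([.4782,-.1185,.2035]).round(4));print(get_obs()['grip_width'])"
```

```text
[ 0.1285 -0.0073 -0.0298]
0.03136313048882032
```

Emit:
{"api": "servo_tool", "payload": {
  "motion": [
    [0,-0.005,-0.02,0,1],
    [0.005,-0.007,-0.03,0,1],
    [0.03,-0.007,-0.03,0,1],
    [0.065,-0.007,-0.03,0,1],
    [0.095,-0.007,-0.03,0,1],
    [0.115,-0.007,-0.03,0,1],
    [0.125,-0.007,-0.03,0,1],
    [0.1285,-0.007,-0.03,0,1]
  ]
}}

```text
clock: 16.35
tcp_pos: [0.4784, -0.1179, 0.2028]
orientation: [-0.036, 1.564, 0.039]
contact_force: [0.4, 0.3, -0.8]
grip_width: 0.0314
```

```bash
python3 w.py w8
```

```text
[ 0.47836751 -0.11787394  0.2028038 ] 2.724721609486332 [ 0.0067  0.0025 -1.    ]
```

View pics/w8.png

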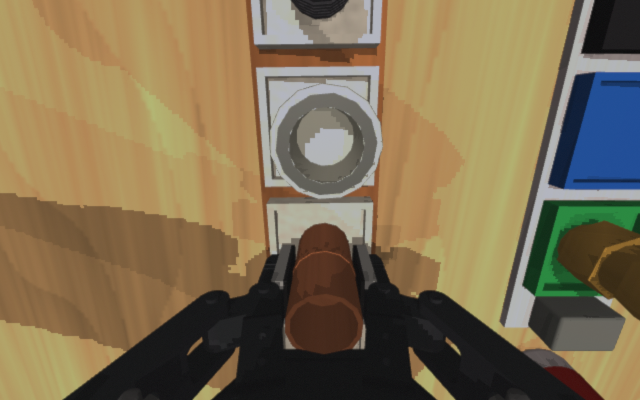

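Emit:
{"api": "servo_tool", "payload": {
  "motion": [
    [0.0005,0,0,0,1],
    [0.0005,0,0,0,0.3],
    [0.0005,0,0,0,0],
    [0.0005,0,0,0,-0.5],
    [0.0005,0,0,0,-1],
    [0.0005,0,0,0,-1],
    [0.0005,0,0,0,-1]
  ]
}}

```text
clock: 17.1
tcp_pos: [0.4784, -0.118, 0.2027]
orientation: [-0.035, 1.563, 0.039]
contact_force: [0.0, -1.2, 0.3]
grip_width: 0.0857
```

Emit:
{"api": "servo_tool", "payload": {
  "motion": [
    [-0.02,0,0,0,-1],
    [-0.05,0,0,0,-1],
    [-0.09,0,0,0,-1],
    [-0.125,0,0.01,0,-1],
    [-0.14,-0.001,0.04,0,-1],
    [-0.14,-0.002,0.08,0,-0.5],
    [-0.14,-0.002,0.12,0,-0.5],
    [-0.14,-0.002,0.155,0,-0.5]
  ]
}}

```text
clock: 17.9
tcp_pos: [0.6341, -0.1125, 0.344]
orientation: [-0.036, 1.562, 0.04]
contact_force: [0.8, -0.4, 0.5]
grip_width: 0.0639
```

```bash
python3 w.py w9; python3 -c "
from h import *
print(rel([.6425,-.112,.2025]).round(4));print(get_obs()['tcp_pos'])"
```

```text
[ 0.63407    -0.11248881  0.34395915] 2.7593394112644956 [ 0.0081  0.0027 -1.    ]
[ 0.1414 -0.0014  0.0022]
[ 0.63849282 -0.11091506  0.34382598]
```

View pics/w9.png

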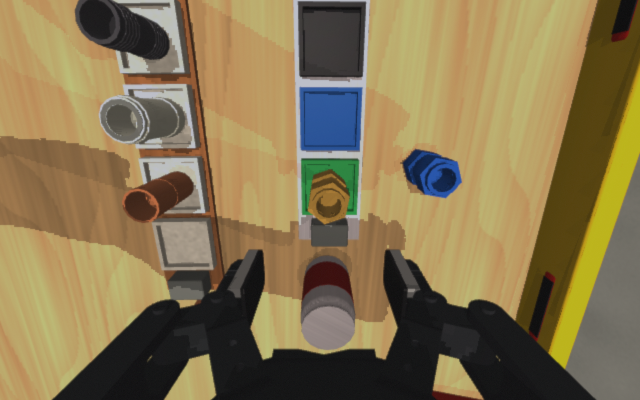

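Run:
```python
from h import *
import json
o=json.load(open("pics/w9.json"))
print(ray("wrist",(329,203),.08,o).round(4))
for z in(.06,.08,.1,.12):print(z,ray("top",(436,163),z).round(3),ray("wrist",(328,325),z,o).round(3))
```

```text
[ 0.6408 -0.1074  0.08  ]
0.06 [ 0.647 -0.232  0.06 ] [ 0.648 -0.251  0.06 ]
0.08 [ 0.644 -0.227  0.08 ] [ 0.647 -0.234  0.08 ]
0.1 [ 0.64  -0.222  0.1  ] [ 0.645 -0.216  0.1  ]
0.12 [ 0.637 -0.217  0.12 ] [ 0.644 -0.199  0.12 ]
```

Emit:
{"api": "servo_tool", "payload": {
  "motion": [
    [0.01,0,0.001,0,-0.5],
    [0.035,0,0.001,0,-0.5],
    [0.07,0,0.001,0,-0.5],
    [0.1,0,0.001,0,-0.5],
    [0.122,0,0.001,0,-0.5],
    [0.135,0,0.001,0,-0.5],
    [0.141,0,0.001,0,-0.5],
    [0.1415,0,0.001,0,-0.5]
  ]
}}

```text
clock: 18.75
tcp_pos: [0.6408, -0.1108, 0.2021]
orientation: [-0.039, 1.559, 0.041]
contact_force: [0.3, 1.6, -0.3]
grip_width: 0.0643
```

Emit:
{"api": "servo_tool", "payload": {
  "motion": [
    [0,0,0,0,0],
    [0,0,0,0,0.3],
    [0,0,0,0,1],
    [0,0,0,0,1],
    [0,0,0,0,1],
    [0,0,0,0,1],
    [0,0,0,0,1],
    [0,0,0,0,1]
  ]
}}

```text
clock: 19.55
tcp_pos: [0.641, -0.111, 0.2034]
orientation: [-0.039, 1.558, 0.041]
contact_force: [-1.5, 0.5, 7.2]
grip_width: 0.0353
```

```bash
python3 w.py w10
```

```text
[ 0.64101894 -0.11101569  0.20335563] 2.9027921652152764 [ 0.0126  0.0018 -0.9999]
```

View pics/w10.png

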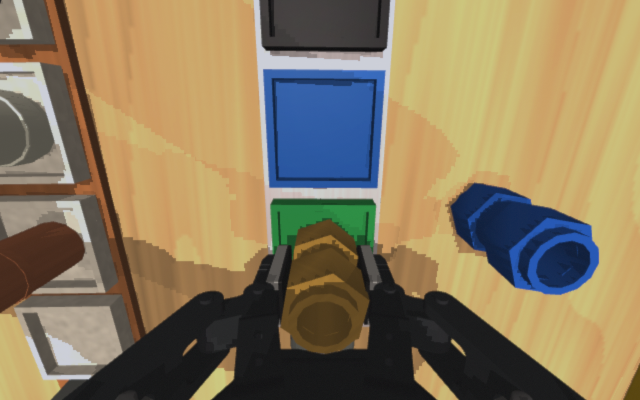

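Emit:
{"api": "servo_tool", "payload": {
  "motion": [
    [-0.015,0,0,0,1],
    [-0.045,0,0,0,1],
    [-0.085,0,0,0,1],
    [-0.12,0,-0.005,0,1],
    [-0.13,-0.015,-0.03,0,1],
    [-0.13,-0.03,-0.065,0,1],
    [-0.13,-0.045,-0.1,0,1],
    [-0.13,-0.06,-0.13,0,1]
  ]
}}

```text
clock: 20.4
tcp_pos: [0.5106, -0.1785, 0.3325]
orientation: [-0.038, 1.557, 0.041]
contact_force: [-0.4, -0.7, -1.9]
grip_width: 0.035
```

```bash
python3 -c "
from h import *
print(rel([.4815,-.1875,.2045]).round(4));print(get_obs()['grip_width'])"
```

```text
[ 0.1276 -0.0077 -0.0312]
0.03500312597416443
```

Emit:
{"api": "servo_tool", "payload": {
  "motion": [
    [0,-0.005,-0.02,0,1],
    [0.005,-0.008,-0.031,0,1],
    [0.03,-0.008,-0.031,0,1],
    [0.065,-0.008,-0.031,0,1],
    [0.095,-0.008,-0.031,0,1],
    [0.115,-0.008,-0.031,0,1],
    [0.125,-0.008,-0.031,0,1],
    [0.1275,-0.008,-0.031,0,1]
  ]
}}

```text
clock: 21.2
tcp_pos: [0.482, -0.1875, 0.2039]
orientation: [-0.038, 1.558, 0.041]
contact_force: [0.8, -0.1, -1.8]
grip_width: 0.0354
```

```bash
python3 w.py w11
```

```text
[ 0.48204251 -0.18746433  0.20385328] 2.9086521566733574 [ 0.0122  0.0024 -0.9999]
```

View pics/w11.png

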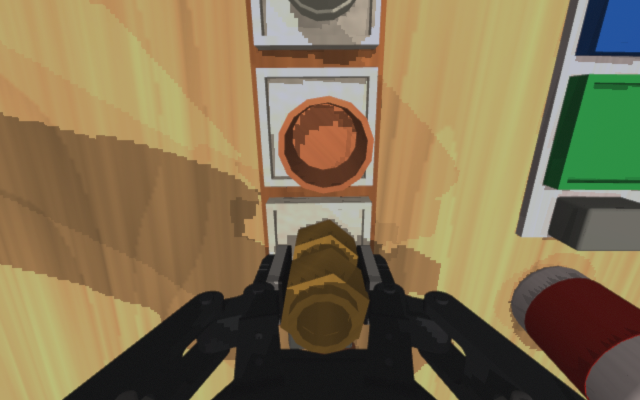

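Emit:
{"api": "servo_tool", "payload": {
  "motion": [
    [0.001,0,0,0,1],
    [0.001,0,0,0,0.3],
    [0.001,0,0,0,0],
    [0.001,0,0,0,-0.5],
    [0.001,0,0,0,-1],
    [0.001,0,0,0,-1],
    [0.001,0,0,0,-1]
  ]
}}

```text
clock: 21.95
tcp_pos: [0.4823, -0.1876, 0.2035]
orientation: [-0.038, 1.557, 0.041]
contact_force: [-0.6, 0.1, 0.1]
grip_width: 0.0857
```

Emit:
{"api": "servo_tool", "payload": {
  "motion": [
    [-0.02,0,0,0,-1],
    [-0.05,0,0,0,-1],
    [-0.09,0,0,0,-1],
    [-0.125,0,0,0,-1],
    [-0.15,0,0.03,0,-1],
    [-0.16,0,0.07,0,-1],
    [-0.17,0,0.12,0,-1],
    [-0.17,0,0.16,0,-1]
  ]
}}

```text
clock: 22.75
tcp_pos: [0.6422, -0.1794, 0.3775]
orientation: [-0.039, 1.553, 0.042]
contact_force: [0.9, -0.6, -0.7]
grip_width: 0.0855
```

Emit:
{"api": "servo_tool", "payload": {
  "motion": [
    [0,-0.02,0.03,0,-1],
    [0,-0.05,0.05,0,-1],
    [0,-0.08,0.06,0,-1],
    [0,-0.1,0.06,0,-1],
    [0,-0.1,0.06,0,-1],
    [0,-0.1,0.06,0,-1],
    [0,-0.1,0.06,0,-1]
  ]
}}

```text
clock: 23.45
tcp_pos: [0.7075, -0.2747, 0.3781]
orientation: [-0.039, 1.554, 0.044]
contact_force: [-0.1, 0.6, -1.2]
grip_width: 0.0855
```

Run:
```python
from h import *
i=grab_frame("top")[:,:,::-1];cv2.imwrite("pics/top1.png",i)
cv2.imwrite("pics/crop1.png",cv2.resize(i[225:325,220:470],None,fx=3.1,fy=3.1,interpolation=cv2.INTER_CUBIC))
print(get_obs()["tcp_pos"])
```

```text
[ 0.70763288 -0.27442637  0.37825344]
```

View pics/crop1.png

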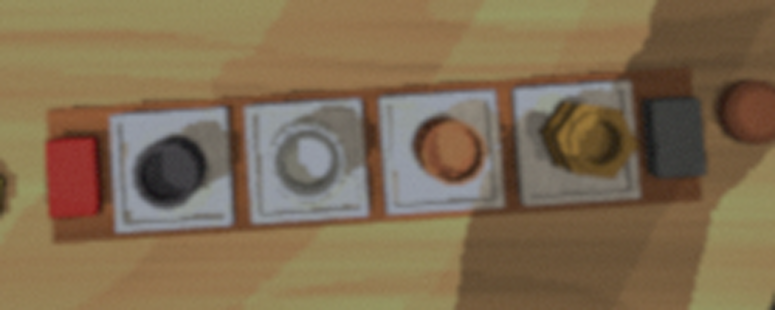

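Run:
```python
from h import *
f=lambda u,v,z:ray("top",(220+u/3.1-.3,225+v/3.1-.3),z)
for n,m,p in[("iron",(170,170),(172,171)),("white",(308,160),(307,161)),("copper",(450,149),(441,152)),("brass",(603,140),(576,143.5))]:
    print(n,(f(*m,.08)-f(*p,.018)).round(4))
```

```text
iron [ 0.0049 -0.0043  0.062 ]
white [ 0.0045 -0.0002  0.062 ]
copper [0.0051 0.0015 0.062 ]
brass [ 0.0049 -0.0015  0.062 ]
```

All offsets are within 5 mm (limits 12 and 13), so I am handing in.

```bash
python3 -c "
from bench import *
print(hand_in())"
```

```text
the job is handed in; nothing more can be done
None
```

I moved all four fittings from the rail into the tray and handed the job in. Counted from the red ends, the order is iron, white, copper, brass. The arm's clock stood at about 23.5 s of the 90 s allowed, and the blue look-alike was not touched.

- **Position:** in the last top picture each fitting is in its own pocket. I measured offsets from the pocket centres of about 5 mm across the row (limit 12 mm) and up to 4.3 mm along it (limit 13 mm).
- **Upright:** all four look upright in the pictures; I did not measure tilt or height separately.
- **At the end:** the gripper was open and clear of everything.
- **Disagreement:** the top and wrist cameras differed by 2–7 mm in their readings, and by 14 mm in x in one rough reading of the copper fitting taken at the edge of the picture. The same 5 mm or so shift across the row shows for all four fittings, so it may be partly calibration error.

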